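# Turn the tile over with the tipping tray

### The arm

A 6-joint arm with a two-finger parallel gripper is mounted at the origin on the work surface. World frame = base frame: x ahead of the robot, y to its left, z up, the work surface at z = 0. Lengths are in m, angles in rad, forces in N, time in s.
With the tool pointing down it reaches from about 0.275 to 1 m from the base axis. Payload 8.4 kg.
Tool frame: the origin (TCP) lies on the centre line of the jaws, within the pads' length; the fingertips stand 17 mm ahead of it and the grasp point (between the pads) lies 2 mm behind it (bot.tcp_to_tips is the z of the fingertips in the tool frame, in m); z points along the fingers, y is the line along which they close (so a half turn about z gives the same grasp; the last joint's range is limited). The gripper opens to 85 mm and grips with 20 to 120 N. Pads are 22 mm wide; open, the fingers measure 114 mm over their backs; the gripper's body (76 mm by 85 mm) begins 54 mm behind the grasp point. The pads swing forward as they close: fully open they stand 13 mm farther back than shut.
Start: joints at [1.281, 0.353, 1.633, -0, 1.155, -0.002], TCP at [0.177, 0.599, 0.213] pointing down, gripper open.
Joint ranges: [-2.63, 2.63], [-0.92, 2.1], [0.06, 2.66], [-1.3, 4.44], [0, 2.69], [-3.02, 3.02]. Speed limits (rad/s): [2.22, 2.22, 2.79, 3.14, 3.14, 3.14].

### API

Orientations are given as a unit quaternion [x, y, z, w].
In Python, from workcell import bot, hand, kinematics, get_obs, vision, hand_in gives the robot as it stands. The module is installed in compiled form; this text tells all that it offers. Calls block until the motion is done:
- bot.reach(position, orientation): joint-space move of the TCP to a pose.
- bot.servo_line(position, ori=None, velocity=0.15): straight line of the TCP; ori=None keeps the orientation; velocity is the mean speed in m/s.
- bot.goto_joints(angles): joint-space move.
- hand.move_gripper(opening, strength=None): finger opening in m; strength is the grip in N (None keeps the last); returns when the fingers have stopped.
- bot.dwell(seconds).
- kinematics.solve_ik(position, orientation): joint angles nearest the present ones, or None.
- get_obs(): the state.
- vision.read_camera(name): name is "side" or "top" or "wrist"; returns a dict with "frame" (384x512x3 uint8, red, green, blue), "intrinsics" (3x3 intrinsics, pixels), "view" (4x4, takes a point from world to camera coordinates). Camera axes: x right, y down, z forward; pixel columns grow to the right and rows downward; lengths in m; the calibration is good to about 2 mm. A picture is of the moment at which its call begins. There is no depth.
A pose or a line that the arm cannot do raises bot.IKError and nothing moves.
- hand_in(): hands the job in; it is judged then, once.
The state is a dict: "time_s": time; "joint_pos": joint angles; "joint_vel": joint speeds; "joint_efforts": joint torques, N m; "position": TCP position; "orientation": TCP orientation; "wrist_force": force on the tool from outside, world axes, zero at the start; "ft_torque": the same for the moment, N m; "gripper_width": finger opening in m; "grip_force": force on a finger pad.
Only numpy, scipy, OpenCV 4.12 (cv2) and the standard library are available. Lean on these libraries where they do the work, as an engineer would, in place of code of your own. Each camera call takes 0.05 s, during which the arm holds its last target. There are 200 camera calls.

### The job

One of the caddy's two tipping trays holds a glazed tile lying glazed face down, the other holds a wooden block. Take the tile's tray by its bar handle and swing it right over so that the tile tumbles into the lower tray and lies flat there glazed face up, then swing the tray back down level and let go. Turn the tile only by tipping its tray, never touching it with the gripper, and leave the block's tray down.

Things in the scene. Friction and masses are not known exactly. Their poses are not given: they have to be found in the camera images.
- caddy: Steel caddy fixed to the bench, 288 mm along its x. Origin on the bench, z up. Hinge line of both tipping trays: along caddy x at y = 0, z = 80 mm. Trays, 128 mm wide, centred at x = -70 (tray_a) and +70 mm (tray_b), level from y = 0 to -130 mm, walls 10 to 18 mm. Lower tray past the hinge: y = -32 to 162 mm, floor z = 45 mm, rim z = 71 mm, divider at x = 0. Tool trough to y = 214 mm, 50 mm high.
- tile: White ceramic tile 100 x 100 x 8 mm, 0.18 kg: smooth white glaze on one face, bare ribbed red-clay back on the other. Origin at its centre; z points out of the ribbed back (up while the glaze is down). Starts loose in one tipping tray (its caddy x tells which); a wooden block 60 x 90 x 22 mm lies in the other.
- bar_a (a point): Middle of tray_a's bar handle: round, 12 mm thick, parallel to caddy x, 80 mm free between its end arms. 170 mm out from the hinge line along the tray floor and 45 mm above the floor's plane: at level it is at caddy y = -170, z = 125 mm, x = -70 mm. It goes round with the tray; being round it can turn between gripping fingers, so the gripper may point down all the way.
- bar_b (a point): The same bar handle on tray_b, at caddy x = +70 mm.
- tray_a (a joint): Turn of tray_a, rad: 0 level on its rest; grows as the bar swings up and over towards caddy +y; 1.57 upright, stop at 2.3. Light (about 2 N at the bar), damped: let go below about 1.2 it sinks back to 0, past upright it goes over to the stop. The tile slides to the wall at the hinge, topples past about 1.7 and is clear of the wall, flat in the lower tray, by 2.2.
- tray_b (a joint): The same for the tray at caddy x = +70 mm.
Not all that is in view belongs to the job. What is meant by the tile is not grey, and is the smaller of those in its own colour.

How it is judged:
On the way, in this order (a step that is already met when the one before it is completed fails the run):
1. the tile's tray is swung up past 1 rad (value of joint any of tray_a, tray_b above 1 rad), for 0.02 s.
2. the tile lies in the lower tray, glazed face up (angle between tile's own z axis and vertical above 2.96 rad and z of tile in the frame of caddy between 0.04 and 0.06 m and y of tile in the frame of caddy between 0 and 0.165 m and x of tile in the frame of caddy between -0.145 and 0.145 m), for 0.1 s.
At the end, for the whole second after the job is handed in: The tile lies at rest in the lower tray with its glazed face up, flat within 10 degrees, and both tipping trays are back down within 0.15 rad of level (all of step 2 and linear speed of tile below 0.02 m/s and value of joint each of tray_a, tray_b below 0.15 rad); the robot touches nothing.
It fails at once if the gripper touches the tile (contact force between the fingers and tile above 0.5 N).
It fails at once if the tray holding the block is lifted by more than 0.3 rad ((x of tile in the frame of caddy below 0 m and value of joint tray_b above 0.3 rad) or (x of tile in the frame of caddy above 0 m and value of joint tray_a above 0.3 rad)).
It also fails if it takes over 51 s, if anything falls off the work surface, if the arm or the gripper's body presses on something with over 40 N, if the wrist force passes 120 N, or if a joint passes its speed limit or range.

## Working session

There is one attempt and no reset: what is moved stays moved. The work goes in short steps, each a Python script; the robot and the scene stay as the last script left them, time stands still between calls to the robot, and variables do not carry over. Pictures are saved under pics/ and viewed, at most 10 in all, crops included, and the job is handed in when it is done.

```bash
mkdir -p pics; python3 - <<'E'
from workcell import vision,get_obs
import cv2,numpy as np
for n in("top","side"):
    r=vision.read_camera(n);cv2.imwrite(f"pics/{n}0.png",r["frame"][:,:,::-1])
    np.savez(f"{n}0.npz",**r);print(n,r["intrinsics"].tolist(),r["view"].round(4).tolist())
print(get_obs()["time_s"])
E
```

```text
top [[419.9381661040841, 0.0, 262.91842891912387], [0.0, 419.9381661040841, 194.3138097132357], [0.0, 0.0, 1.0]] [[-0.0175, -0.9998, 0.0051, 0.0429], [-0.9942, 0.0168, -0.106, 0.4777], [0.1059, -0.007, -0.9944, 0.8171], [0.0, 0.0, 0.0, 1.0]]
side [[447.1762566551447, 0.0, 257.5239924652553], [0.0, 447.1762566551447, 181.79268745188813], [0.0, 0.0, 1.0]] [[0.8427, -0.5384, -0.002, -0.3994], [-0.3691, -0.575, -0.7302, 0.2747], [0.392, 0.6161, -0.6832, 0.6686], [0.0, 0.0, 0.0, 1.0]]
0.1
```

View pics/top0.png

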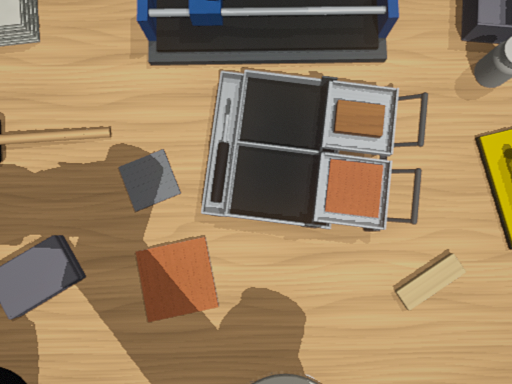

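View pics/side0.png

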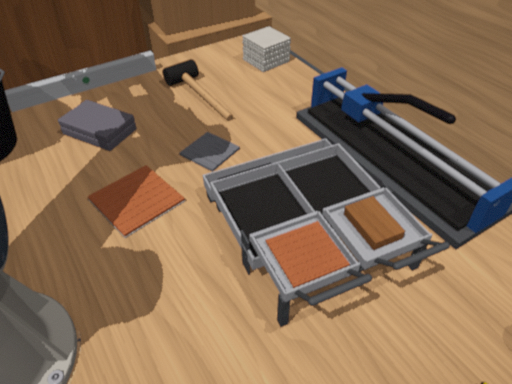

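The top view shows the caddy with its tipping trays on the right, which makes image left caddy +y and image up caddy +x. There are three candidates for the tile:
- **Red ribbed tile in the lower tray:** top (355,189).
- **Larger red tile on the bench:** top (177,278).
- **Grey tile:** top (150,180).

The one meant is the tile in the tray: it is red and smaller than the one on the bench. That puts it in tray_a, with its bar at about (417,196). The block is in tray_b at (360,118). I'll confirm this in one crop and measure the bars.

```bash
cat > h.py <<'E'
import numpy as np,cv2
def ray(r,px,z):
    K,V=r["intrinsics"],r["view"];R,t=V[:3,:3],V[:3,3]
    c=-R.T@t;d=R.T@np.linalg.inv(K)@np.array([px[0],px[1],1.])
    return c+d*(z-c[2])/d[2]
def proj(r,p):
    q=r["view"]@np.append(p,1);u=r["intrinsics"]@q[:3];return u[:2]/u[2]
E
python3 - <<'E'
from h import *
r=np.load("top0.npz");s=np.load("side0.npz");im=r["frame"]
hsv=cv2.cvtColor(im,cv2.COLOR_RGB2HSV)
g=((hsv[...,1]<70)).astype(np.uint8)
P={}
for n,(y0,y1) in dict(a=(173,218),b=(98,142)).items():
    pts=[]
    for y in range(y0,y1):
        x=np.flatnonzero(g[y,402:435])+402
        if len(x) : pts.append((x.mean(),y,len(x)))
    pts=np.array(pts);print(n,len(pts),np.median(pts[:,2]))
    k=np.abs(pts[:,0]-np.polyval(np.polyfit(pts[:,1],pts[:,0],1),pts[:,1]))<2
    f=np.polyfit(pts[k,1],pts[k,0],1)
    print(f,[ray(r,(np.polyval(f,y),y),.125).round(4) for y in(y0,y1)])
# red blobs -> tile, and caddy rim
m=((hsv[...,0]<12)&(hsv[...,1]>150)).astype(np.uint8)
for c in cv2.findContours(m,0,2)[0]:
    if cv2.contourArea(c)>800: 
        q=cv2.minAreaRect(c);print("red",q,ray(r,q[0],.09).round(4))
big=cv2.resize(im[60:240,300:440],None,fx=3.3,fy=3.3,interpolation=cv2.INTER_CUBIC)
bs=cv2.resize(s["frame"][180:330,235:440],(560,410),interpolation=cv2.INTER_CUBIC)[:,:]
mm=cv2.resize(g[60:240,300:440]*255,None,fx=1.65,fy=1.65)
H=max(big.shape[0],410);C=np.zeros((594,800,3),np.uint8)
C[:594,:462]=big[:594];bs=cv2.resize(bs,(338,247));C[:247,462:]=bs;C[260:260+mm.shape[0],480:480+mm.shape[1]]=mm[...,None]
cv2.imwrite("pics/crop1.png",C[:,:,::-1])
E
```

```text
a 45 6.0
[-8.55072464e-02  4.32751691e+02] [array([ 0.5013, -0.2412,  0.125 ]), array([ 0.4214, -0.2299,  0.125 ])]
b 44 5.0
[-7.64119601e-02  4.31629568e+02] [array([ 0.6386, -0.2603,  0.125 ]), array([ 0.5574, -0.2495,  0.125 ])]
red ((175.94232177734375, 279.2115173339844), (71.38626861572266, 71.58238220214844), 78.69007110595703) [0.3197 0.1953 0.09  ]
red ((353.6949462890625, 187.69674682617188), (52.42427444458008, 51.698768615722656), 6.170175075531006) [ 0.481  -0.1335  0.09  ]
```

View pics/crop1.png

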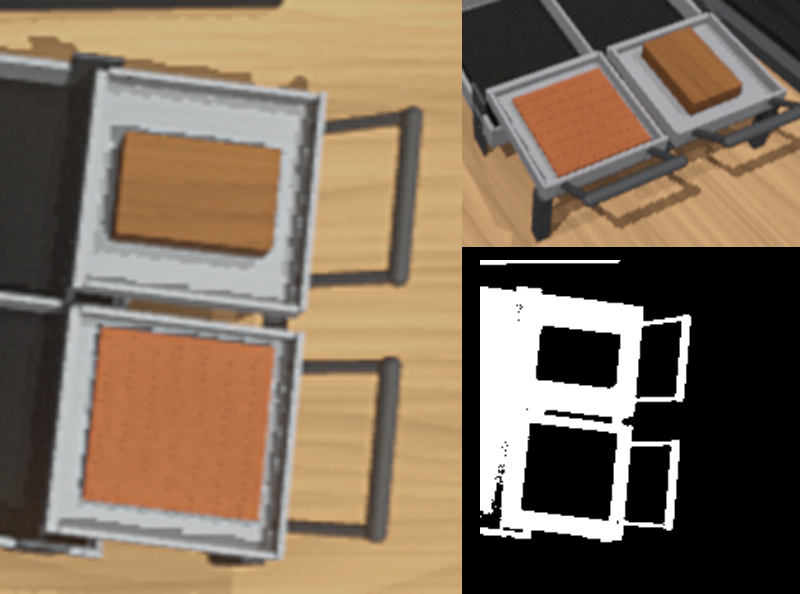

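The crop confirms it: the ribbed red tile lies in tray_a, with its bar from (390,360) to (378,540) in the crop. The wooden block is in tray_b. The fitted bar middles come out 139.9 mm apart, against 140 mm nominal, and the caddy yaw is about -8°. Next I'll plan the arc, cross-check the bar in the side view, and move above it.

```bash
cat >> h.py <<'E'
from scipy.spatial.transform import Rotation as Ro
top=np.load("top0.npz")
A=ray(top,(432.752-.0855*196,196),.125);B=ray(top,(431.63-.0764*119.4,119.4),.125)
ex=(B-A)/np.linalg.norm(B-A);ey=np.array([-ex[1],ex[0],0])
hinge=A+.17*ey;hinge[2]=.08
def bar(th,bar0=A):
    h=bar0+.17*ey;h[2]=.08
    p=np.arctan2(.045,-.17)-th;R=np.hypot(.045,.17)
    return h+R*(np.cos(p)*ey+np.sin(p)*np.array([0,0,1]))
def ori(sgn=1):
    y=sgn*ey;z=np.array([0,0,-1.]);return Ro.from_matrix(np.c_[np.cross(y,z),y,z]).as_quat()
E
python3 - <<'E'
from h import *
from workcell import bot,hand,kinematics,get_obs,vision
s=np.load("side0.npz");print(A,B,ex,"side bar a",proj(s,A),"ends",proj(s,A-.045*ex),proj(s,A+.045*ex))
for sg in(1,-1):
    for th in(0,1.1,2.25):
        q=kinematics.solve_ik(bar(th),ori(sg));print(sg,th,None if q is None else np.round(q,2))
print(get_obs()["orientation"])
E
```

```text
[ 0.46019111 -0.23541563  0.125     ] [ 0.59887525 -0.2550041   0.125     ] [ 0.99017171 -0.13985699  0.        ] side bar a [340.56781438 289.45851585] ends [312.17399617 301.35674859] [367.74097115 278.07179283]
1 0 [-0.48  0.29  1.94 -0.    0.9  -1.91]
1 1.1 [-0.22  0.1   1.87 -0.    1.17 -1.65]
1 2.25 [ 0.14  0.21  1.91 -0.    1.03 -1.29]
-1 0 [-0.48  0.29  1.94 -0.    0.9   1.24]
-1 1.1 [-0.22  0.1   1.87 -0.    1.17  1.49]
-1 2.25 [ 0.14  0.21  1.91 -0.    1.03  1.85]
[ 1.43407989e-01  9.89663453e-01 -6.24578461e-04 -9.44423181e-05]
```

The side view agrees: the bar middle is predicted at (341,289) and seen at about (340,288). Moving above the bar.

```bash
python3 - <<'E'
from h import *
from workcell import bot,hand,get_obs,vision
p=bar(0)
bot.reach(p+[0,0,.13],ori(-1)); hand.move_gripper(.05)
bot.servo_line(p+[0,0,.055],velocity=.1)
o=get_obs();print(o["time_s"],o["position"],p,o["gripper_width"])
w=vision.read_camera("wrist");t=vision.read_camera("top")
print("wrist bar ends",[proj(w,p+k*ex).round(0) for k in(-.04,0,.04)])
cv2.imwrite("pics/w1.png",np.hstack([cv2.resize(f["frame"],(400,300)) for f in(w,t)])[:,:,::-1])
E
```

```text
4.5333 [ 0.46057312 -0.23560997  0.1805141 ] [ 0.46019111 -0.23541563  0.125     ] 0.049941795491009994
wrist bar ends [array([250., 249.]), array([250., 195.]), array([250., 136.])]
```

View pics/w1.png

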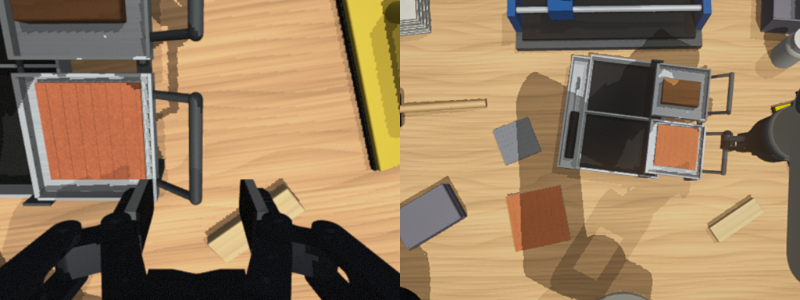

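The wrist view puts the bar at x≈250 px and y≈128–250 at full scale. That matches the prediction and is centred between the fingers. Now I'll grasp the bar and swing the tray.

```bash
python3 - <<'E'
from h import *
from workcell import bot,hand,get_obs,vision
off=np.array([0,0,-.002])
bot.servo_line(bar(0)+off,velocity=.06)
hand.move_gripper(0.0,30)
o=get_obs();print(o["time_s"],o["position"],o["gripper_width"],o["grip_force"],o["wrist_force"])
if .009<o["gripper_width"]<.015:
    for th in np.linspace(0,2.24,17)[1:]:
        bot.servo_line(bar(th)+off,velocity=.1 if th<1.5 else .06)
        o=get_obs();print(round(th,2),round(o["time_s"],2),np.round(o["wrist_force"],1),round(o["gripper_width"],4))
        if np.linalg.norm(o["wrist_force"])>60: print("STOP");break
    bot.dwell(.5)
f=[cv2.resize(vision.read_camera(n)["frame"],(400,300)) for n in("side","top")]
cv2.imwrite("pics/s2.png",np.hstack(f)[:,:,::-1])
E
```

```text
6.2667 [ 0.46017918 -0.23541753  0.1230379 ] -0.00020921457588608393 0.0 [-0.02784873 -0.42717023 -0.4938064 ]
```

View pics/s2.png

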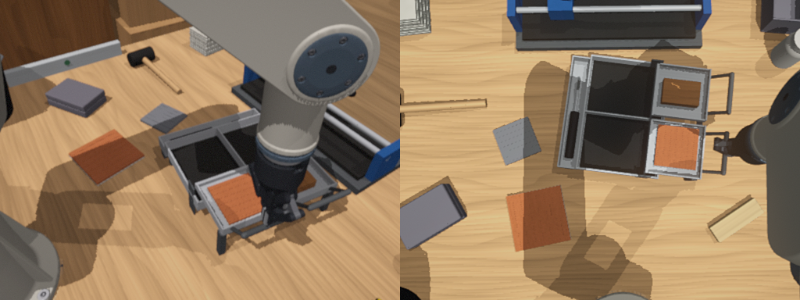

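The side and top views show the tray still level. The fingers closed fully (width 0), so the grasp missed the bar. I'll look from close up.

```bash
python3 - <<'E'
from h import *
from workcell import bot,hand,get_obs,vision
w=vision.read_camera("wrist");s=vision.read_camera("side");t=vision.read_camera("top")
o=get_obs();print(o["gripper_width"],o["grip_force"],o["position"],"wrist",proj(w,A).round(),proj(w,A+.04*ex).round(),"side",proj(s,A).round())
C=np.zeros((600,800,3),np.uint8)
C[:300,:400]=cv2.resize(w["frame"],(400,300))
C[:300,400:]=cv2.resize(s["frame"][230:350,280:440],(400,300))
C[300:,:400]=cv2.resize(t["frame"][120:240,340:500],(400,300))
cv2.imwrite("pics/w3.png",C[:,:,::-1])
E
```

```text
8.200996804560092e-05 0.0 [ 0.46019151 -0.2354057   0.12298989] wrist [250. 232.] [249. 155.] side [341. 289.]
```

View pics/w3.png

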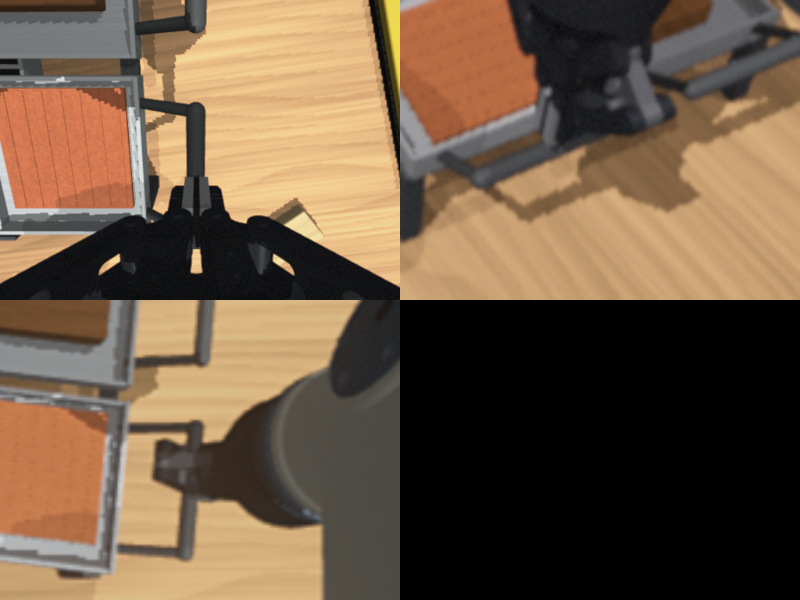

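The wrist crop shows the shut fingers at about (196,200) and the bar running on underneath them, so they closed above it. I'll check the bar's actual height by intersecting the side and top views, and check `tcp_to_tips`.

```bash
python3 - <<'E'
from h import *
from workcell import bot
print("tips",bot.tcp_to_tips)
s=np.load("side0.npz");im=s["frame"]
V=im.max(2).astype(int);S=cv2.cvtColor(im,cv2.COLOR_RGB2HSV)[...,1]
def dark(r,yx): pass
pts=[]
for x in range(318,366,4):
    y0=int(proj(s,A)[1]+(x-340.6)*(278.07-301.36)/(367.74-312.17))
    seg=range(y0-22,y0+23); m=[y for y in seg if V[y,x]<110 and S[y,x]<80]
    pts.append((x,np.mean(m) if m else -1,len(m),y0)); 
print(np.round(pts,1).tolist())
print([tuple(im[y,340]) for y in range(278,304,2)])
# epipolar: for assumed z, top-line point projected in side, perpendicular residual
k=[p for p in pts if 4<p[2]<16]; f=np.polyfit([p[0] for p in k],[p[1] for p in k],1)
for z in(.085,.095,.105,.115,.125,.135):
    q=proj(s,ray(top,(432.752-.0855*196,196),z));print(z,q.round(1),round(q[1]-np.polyval(f,q[0]),2))
# tray rims / separation check: bar spacing vs z
for z in(.085,.105,.125): print(z,np.linalg.norm(ray(top,(416,196),z)-ray(top,(422.5,119.4),z)))
E
```

```text
tips 0.017
[[318.0, 293.6, 14.0, 298.0], [322.0, 292.5, 13.0, 297.0], [326.0, 291.4, 11.0, 295.0], [330.0, 290.0, 12.0, 293.0], [334.0, 287.6, 13.0, 292.0], [338.0, 286.5, 11.0, 290.0], [342.0, 283.7, 14.0, 288.0], [346.0, 280.8, 16.0, 287.0], [350.0, 278.7, 15.0, 285.0], [354.0, 278.2, 16.0, 283.0], [358.0, 274.5, 21.0, 282.0], [362.0, 272.1, 21.0, 280.0]]
[(np.uint8(100), np.uint8(101), np.uint8(101)), (np.uint8(90), np.uint8(70), np.uint8(53)), (np.uint8(101), np.uint8(75), np.uint8(51)), (np.uint8(84), np.uint8(67), np.uint8(54)), (np.uint8(76), np.uint8(76), np.uint8(80)), (np.uint8(87), np.uint8(89), np.uint8(90)), (np.uint8(82), np.uint8(85), np.uint8(87)), (np.uint8(68), np.uint8(70), np.uint8(72)), (np.uint8(131), np.uint8(101), np.uint8(75)), (np.uint8(180), np.uint8(141), np.uint8(99)), (np.uint8(179), np.uint8(141), np.uint8(100)), (np.uint8(188), np.uint8(147), np.uint8(103)), (np.uint8(192), np.uint8(152), np.uint8(108))]
0.085 [346.  311.6] 29.86
0.095 [344.7 306.2] 23.83
0.105 [343.3 300.7] 17.71
0.115 [342.  295.1] 11.49
0.125 [340.6 289.5] 5.18
0.135 [339.2 283.7] -1.24
0.085 0.14764936778829624
0.105 0.14385349838908654
0.125 0.14005762898987686
```

```bash
python3 - <<'E'
from h import *
from workcell import bot,get_obs,vision,hand
w=vision.read_camera("wrist");s=vision.read_camera("side");o=get_obs();P=np.array(o["position"])
for dz in(-.02,0,.02,.04,.06): print(round(P[2]+dz,3),"wrist",proj(w,P+[0,0,dz]).round(),"side",proj(s,P+[0,0,dz]).round())
a=cv2.resize(w["frame"][170:330,190:310],(450,600),interpolation=cv2.INTER_CUBIC)
b=cv2.resize(s["frame"][240:320,310:390],(350,350),interpolation=cv2.INTER_CUBIC)
C=np.zeros((600,800,3),np.uint8);C[:,:450]=a;C[:350,450:]=b
cv2.imwrite("pics/w4.png",cv2.convertScaleAbs(C[:,:,::-1],alpha=1.7))
E
```

```text
0.103 wrist [250. 215.] side [339. 298.]
0.123 wrist [250. 230.] side [340. 290.]
0.143 wrist [249. 248.] side [342. 282.]
0.163 wrist [249. 272.] side [344. 273.]
0.183 wrist [249. 304.] side [346. 264.]
```

View pics/w4.png

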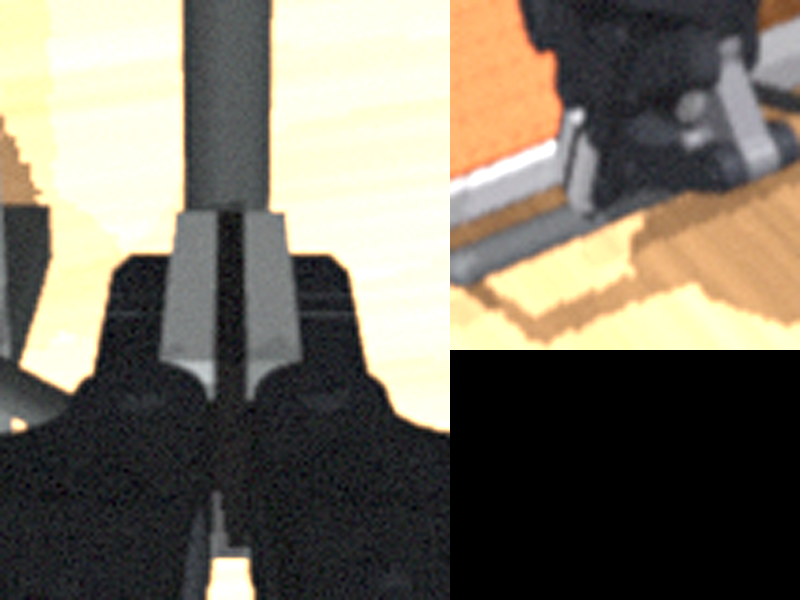

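The pads' tips show at wrist row 226, where a tip at z≈0.106 would appear at about row 195. So the fingertips are really at z≈0.135–0.14, roughly 30 mm higher than the stated tool length implies, and just above the bar (top at 0.131). The cameras agree on the bar's height, so I'll go lower and regrasp.

```bash
python3 - <<'E'
from h import *
from workcell import bot,hand,get_obs,vision
hand.move_gripper(.04)
for d in(.012,.022,.032):
    bot.servo_line(bar(0)-[0,0,.002+d],velocity=.05)
    o=get_obs();print(d,np.round(o["position"],4),np.round(o["wrist_force"],2))
    if np.linalg.norm(o["wrist_force"])>6: print("contact");break
hand.move_gripper(0,30)
o=get_obs();print(o["time_s"],o["gripper_width"],o["grip_force"],np.round(o["wrist_force"],2))
w=vision.read_camera("wrist");s=vision.read_camera("side")
C=np.hstack([cv2.resize(w["frame"][170:330,190:310],(450,600)),cv2.resize(s["frame"][230:350,310:380],(350,600))])
cv2.imwrite("pics/w5.png",cv2.convertScaleAbs(C[:,:,::-1],alpha=1.7))
E
```

```text
0.012 [ 0.4598 -0.2352  0.1104] [-0.29  0.72  0.93]
0.022 [ 0.4599 -0.2353  0.1006] [ 0.25 -0.15 -0.53]
0.032 [ 0.4599 -0.2353  0.0906] [ 0.37 -0.67 -0.25]
8.5333 0.010892846257207035 29.299131631851196 [0.66 5.27 1.81]
```

View pics/w5.png

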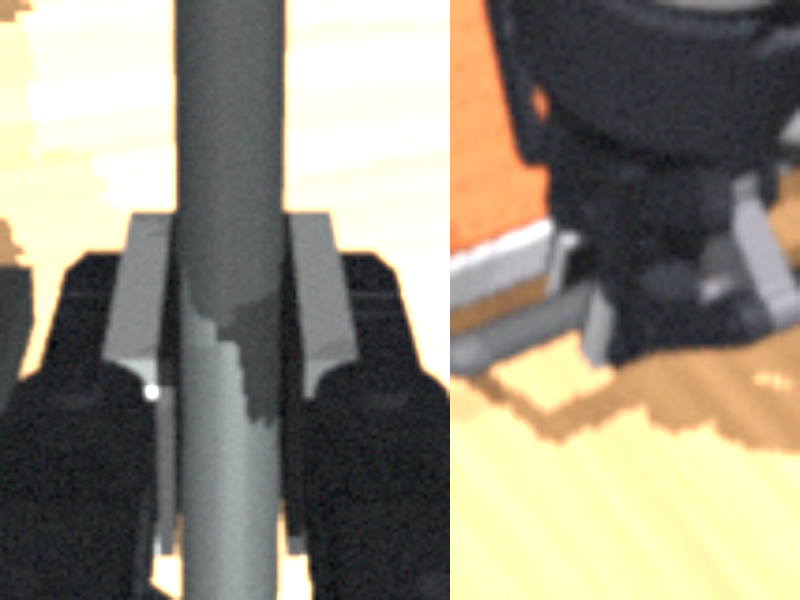

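The bar is now held between the pads: width 10.9 mm, grip 29 N. Swinging.

```bash
python3 - <<'E'
from h import *
from workcell import bot,hand,get_obs,vision
off=np.array([0,0,-.034])
hand.move_gripper(0,40)
for th in np.linspace(0,2.24,17)[1:]:
    bot.servo_line(bar(th)+off,velocity=.1 if th<1.4 else .06)
    o=get_obs();print(round(th,2),round(o["time_s"],2),np.round(o["wrist_force"],1),round(o["gripper_width"],4),round(o["grip_force"]))
    if np.linalg.norm(o["wrist_force"])>50 or o["gripper_width"]<.008: print("STOP");break
bot.dwell(.5)
f=[cv2.resize(vision.read_camera(n)["frame"],(400,300)) for n in("side","top")]
cv2.imwrite("pics/s6.png",np.hstack(f)[:,:,::-1])
E
```

```text
0.14 9.25 [ 2.1  2.  -4.1] 0.0106 39
0.28 9.65 [ 0.4 -2.6 -2.7] 0.0107 39
0.42 10.05 [-2.4 -7.3  2.5] 0.0102 39
0.56 10.45 [ -6.1 -10.4   9.7] 0.0101 39
0.7 10.85 [ -9.1 -14.7  16.5] 0.0104 40
0.84 11.25 [ -9.1 -11.   18.7] 0.0098 41
0.98 11.65 [-8.3 -8.6 17.8] 0.01 42
1.12 12.05 [-4.6 -2.9 13.7] 0.01 43
1.26 12.45 [-2.1 -1.7 10.4] 0.0106 43
1.4 13.01 [ 1.2 -1.5  4.3] 0.0104 43
1.54 13.57 [ 4.3 -2.5 -1. ] 0.0105 43
1.68 14.12 [ 3.9 -1.9 -0.8] 0.01 43
1.82 14.68 [ 3.6 -1.4  3.2] 0.0103 43
1.96 15.24 [ 5.1 -1.5  1.1] 0.0106 43
2.1 15.8 [ 5.3 -1.2 -1. ] 0.0102 43
2.24 16.36 [ 3.2 -1.6 -0.3] 0.0102 43
```

View pics/s6.png

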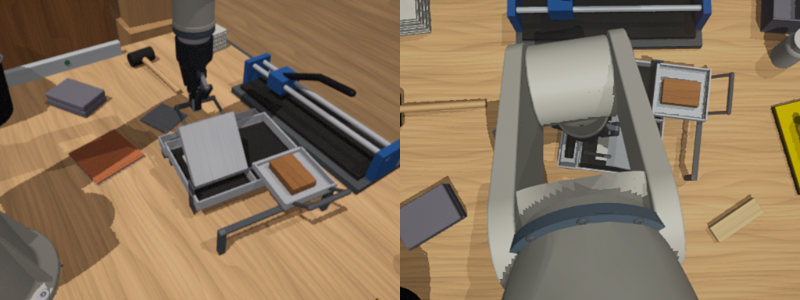

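The tray is fully over: the side view shows its underside at about (215,150), with the block's tray still down. I'll swing it back, let go, and check the tile.

```bash
python3 - <<'E'
from h import *
from workcell import bot,hand,get_obs,vision
off=np.array([0,0,-.034])
for th in np.linspace(2.24,0.0,17)[1:]:
    bot.servo_line(bar(th)+off,velocity=.06 if th>1.7 else .1)
    o=get_obs();print(round(th,2),round(o["time_s"],2),np.round(o["wrist_force"],1),round(o["gripper_width"],4))
    if np.linalg.norm(o["wrist_force"])>50 or o["gripper_width"]<.008: print("STOP");break
else:
    hand.move_gripper(.04);bot.servo_line(bar(0)+[0,0,.08],velocity=.1)
    bot.reach(bar(0)-.06*ey+[0,0,.15],ori(-1))
print(get_obs()["time_s"])
f=[cv2.resize(vision.read_camera(n)["frame"],(400,300)) for n in("side","top")]
cv2.imwrite("pics/s7.png",np.hstack(f)[:,:,::-1])
E
```

```text
2.1 17.52 [-0.6  2.9 -1.1] 0.0104
1.96 18.07 [-2.   5.3  1.8] 0.0099
1.82 18.63 [-3.7  8.1  9.2] 0.0103
1.68 19.03 [-3.   5.6  8. ] 0.0104
1.54 19.43 [-2.6  3.5  8.7] 0.0103
1.4 19.83 [-0.3  1.4  3.8] 0.0104
1.26 20.23 [ 0.3 -0.8  4.9] 0.0103
1.12 20.63 [-0.   0.4  4.1] 0.0105
0.98 21.03 [ 4.3  0.5 -2.5] 0.0101
0.84 21.43 [ 4.2  2.  -4.9] 0.0106
0.7 21.83 [ 1.6 -2.5  0.9] 0.0104
0.56 22.23 [ 3.5  0.9 -0.3] 0.0105
0.42 22.63 [ 2.8  0.5 -1. ] 0.0103
0.28 23.03 [ 2.7 -0.9  0.9] 0.0106
0.14 23.43 [ 2.5 -1.2 -1.5] 0.0104
0.0 23.83 [ 4.6  2.5 -2.9] 0.0103
25.975
```

View pics/s7.png

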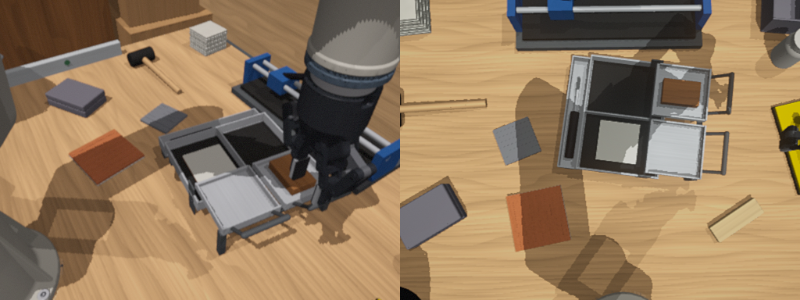

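The tile lies flat, white face up, in the lower tray (top half of the picture, about (618,140)). Both tipping trays are level and the gripper is clear.

```bash
python3 -c "
from workcell import bot,hand_in
bot.dwell(.5);print(hand_in())"
```

```text
the job is handed in; nothing more can be done
None
```

The job is handed in at about 26.5 s of the 51 s allowed: in the last camera views the tile lies flat in the lower tray, glazed face up, with both tipping trays level and the gripper clear. The first grasp closed above the bar, so I regrasped 32 mm lower before swinging the tray; the hand-in call returned no verdict.

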